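# Uncap, couple up and hold the grease gun on a bearing nipple

### The arm

A 7-joint arm with a two-finger parallel gripper is mounted at the origin on the work surface. World frame = base frame: x ahead of the robot, y to its left, z up, the work surface at z = 0. Lengths are in m, angles in rad, forces in N, time in s.
With the tool pointing down it reaches from about 0.4 to 0.9 m from the base axis. Payload 5.6 kg.
Tool frame: the origin (TCP) lies between the finger pads; the fingertips stand 8 mm ahead of it and the grasp point (between the pads) lies 11 mm behind it; z points along the fingers, y is the direction in which the jaws open and shut (so a half turn about z gives the same grasp; the last joint's range is limited). The gripper opens to 92 mm and grips with 3 to 60 N. Pads are 20 mm wide; open, the fingers measure 128 mm over their backs; the gripper's body (75 mm by 189 mm) begins 69 mm behind the grasp point.
Start: joints at [-1.218, 0.468, -0.012, 1.603, 0.006, 1.071, -0.056], TCP at [0.251, 0.6, 0.223] pointing down, gripper open.
Joint ranges: [-2.53, 2.53], [-0.31, 2.02], [-1.57, 1.55], [0.28, 2.44], [-1.29, 4.43], [0.15, 1.84], [-2.92, 2.92]. Speed limits (rad/s): [2.57, 2.57, 3.14, 3.14, 3.14, 3.14, 3.14].

### API

Orientations are given as a unit quaternion [w, x, y, z].
In Python, from rig import robot, eoat, readout, get_image, order, boxes_of gives the robot as it stands. The module is installed in compiled form; this text tells all that it offers. Calls block until the motion is done:
- robot.movep(position, orientation): joint-space move of the TCP to a pose.
- robot.line_to(position, frame=None, feed=0.15): straight line of the TCP; frame=None keeps the orientation; feed is the mean speed in m/s.
- robot.set_joints(angles): joint-space move.
- eoat.open_jaws() and eoat.grab(grip_force=None): open the fingers fully, or close them until they stop; grip_force is the grip in N (None keeps the last).
- robot.dwell(seconds).
- robot.solve_ik(position, orientation): joint angles nearest the present ones, or None.
- readout.get_state(): the state.
- get_image(name): name is "scene" or "top" or "wrist"; returns a dict with "color" (480x640x3 uint8, blue, green, red), "camera_matrix" (3x3 intrinsics, pixels), "D" ([k1, k2, p1, p2, k3] as OpenCV has them; the pictures are not rectified), "world_from_camera" (4x4, takes a point from camera to world coordinates); the wrist camera has in their place "tool_from_camera" (4x4, takes a point from camera to tool coordinates, whose origin is the TCP and whose axes are the flange's). Camera axes: x right, y down, z forward; pixel columns grow to the right and rows downward; lengths in m; the calibration is good to about 2 mm. A picture is of the moment at which its call begins: read the wrist's pose just before it. There is no depth.
A pose or a line that the arm cannot do raises robot.Unreachable and nothing moves.
- order.finish_job(): hands the job in, once; it reports no verdict.
Trained networks look in the newest picture that a camera, given by its name, has taken for a name from the list of things; names that differ only in an ending like _2 or _b are one class to them, and where a whole thing is asked for, a point or a joint stands for the part that bears it (a point fixed in the world has none). Each returns a list of dicts, best first, with "p" (0 to 1); they miss things now and then, are a little off and sometimes report something else, mostly with a low value. They report only what shows in the picture. A call takes as long as a camera call. They do not tell look-alikes from the thing itself.
- boxes_of(target, camera): "xyz" ([x, y, z] in m, in the coordinates of the camera as it stood for that picture, good to about 4 mm: the middle of the surface that is visible of it).
The state is a dict: "t": time; "joint_positions": joint angles; "joint_velocities": joint speeds; "effort": joint torques, N m; "position": TCP position; "eef_rot": TCP orientation; "force": force on the tool from outside, world axes, zero at the start; "ft_torque": the same for the moment, N m; "width": opening from 0.0 (shut) to 1.0 (fully open).
Only numpy, scipy, OpenCV 4.12 (cv2) and the standard library are available. Lean on these libraries where they do the work, as an engineer would, in place of code of your own. Each camera call takes 0.05 s, during which the arm holds its last target.

### The job

Pull the long-handled dust cap off the bearing's tilted grease nipple and stand it upright, cap end down, in the pipe pot. Then take the push-type grease gun from its rest block, press it squarely onto the nipple until it snaps, and push on until the nipple's sprung collar is right down. Finish still gripping the gun and holding the collar down against its spring (do not let go), with the loose things around left where they are.

Things in the scene. Friction and masses are not known exactly. Their poses are not given: they have to be found in the camera images.
- bearing: Green cast pillow-block bearing bolted to the bench (does not move): foot 64 x 190 x 20 mm (x, y, z), round housing of radius 46 mm about a level steel shaft (36 mm thick, 150 mm long) along its own y, 72 mm above the bench; 118 mm high without the nipple. Origin: centre of its underside. The nipple leans towards its own -x.
- nipple: Fixed brass nipple 14 mm thick, 49 mm long with a domed tip, on a hexagonal boss on the bearing. Origin: centre of the nipple's foot on the boss. Its z axis points outward along the nipple, 22 degrees from vertical. Two small sprung steel balls stand 2.5 mm out of its sides (along its own +-y) 19 mm up from the origin; the gun's mouth snaps over them.
- collar (a joint): The nipple's sprung steel collar, a ring of 30 mm outer diameter round the nipple. 0 = up (its upper face 16 mm along nipple z from the nipple's origin); grows as it is pushed down towards the boss, to 0.010 m at its stop. Spring: about 1 N at the start of travel, 8 N at the stop; it rises again when not pushed.
- dustcap: Loose dust cap on a long handle, 0.10 kg, 156 mm long: aluminium cap 28 mm in diameter, from 40 mm up a round wooden handle of 18 mm. Origin: centre of the open mouth; z points along the handle to its top. Bore 16 mm across, 25 mm deep, its floor on the nipple tip at the start (mouth 24 mm along nipple z), leaning up to 0.17 rad off the nipple. Lifts off along the nipple.
- pot: Pot for standing things in: a steel pipe off-cut welded to an 85 mm square foot plate, fixed. Bore 44 mm in diameter, rim 85 mm above the bench, inner floor 6 mm above the bench. Origin: centre of its underside, z up. It may stand on either side of the bearing.
- gun: Loose push-type grease gun, a round rod 125 mm long, 0.30 kg (varies by a quarter): steel coupler nose 30 mm in diameter for the first 50 mm, then a black round grip of 28 mm to the top. Origin: centre of the open mouth; z points along the gun to its top. Bore: 16 mm across for 5 mm (snap lip), a wider groove, then 17 mm to 46 mm deep. Starts upright, mouth down, in its rest block.
- gun_mouth (a point): Centre of the gun's open mouth, axes as the gun's. Pressed along the nipple it meets the balls when its mouth is about 22 mm along nipple z from its origin and takes about 6 to 10 N; it meets the collar at 16 mm, has snapped over the balls by about 11 mm, and with the collar at its stop the mouth is 6 mm from the nipple's origin.
- rest: Steel rest block 70 x 70 x 45 mm with a 34.5 mm hole in which the gun stands, the gun's mouth 10 mm above the bench, fixed. Origin: centre of its underside.
- tin: Bystander: low round tin, 60 mm across, 48 mm high, standing in front of the bearing. Origin: centre of its underside.
- spraycan: Bystander: spray can, 54 mm across, 170 mm high, standing. Origin: centre of its underside.
- offcut: Bystander: short loose pipe off-cut without a foot plate, 62 mm across, 75 mm high, open at both ends. Origin: centre of its underside.
- wrench: Bystander: spanner lying flat behind the bearing.
- screwdriver: Bystander: screwdriver with a black handle, lying.
- bolt: Bystander: hexagon bolt standing on its 34 mm head, 57 mm high. Origin: centre of its underside.
Things that resemble listed ones, but are neither listed nor needed, are in the scene too. What is shaped like the dustcap but green or white is not meant.

How it is judged:
By the outcome, as a careful person would: the job done as asked, in the order asked, and still so for the second after the job is handed in, while the arm keeps its last pose, push and grip.
It also fails if it takes over 51 s, if anything falls off the work surface, if the arm or the gripper's body presses on something with over 40 N, if the wrist force passes 120 N, or if a joint passes its speed limit or range.

## Working session

There is one attempt and no reset: what is moved stays moved. The work goes in short steps, each a Python script; the robot and the scene stay as the last script left them, time stands still between calls to the robot, and variables do not carry over. Pictures are saved under pics/ and viewed, and the job is handed in when it is done.

```bash
ls; mkdir -p pics
python3 - <<'E'
from rig import robot, eoat, readout, get_image, order, boxes_of
import cv2,numpy as np
s=readout.get_state(); print(s)
for n in ["scene","top","wrist"]:
    im=get_image(n); cv2.imwrite(f"pics/{n}0.png",im["color"])
    print(n,im["camera_matrix"],im["D"]); T=im.get("world_from_camera",im.get("tool_from_camera"));print(np.round(T,4))
    if n=="wrist": continue
    for t in ["bearing","nipple","dustcap","pot","gun","rest","tin","spraycan","offcut","wrench","screwdriver","bolt"]:
        for b in boxes_of(t,n): print(n,t,round(b["p"],2),np.round((T@np.r_[b["xyz"],1])[:3],3))
print(readout.get_state()["t"])
E
```

```text
pics
{'t': 0.0, 'joint_positions': array([-1.21798332,  0.46838085, -0.01159094,  1.60361741,  0.00602088,
        1.07140078, -0.05630926]), 'joint_velocities': array([-0.00115969,  0.00031106,  0.00140989,  0.00066233,  0.00041923,
        0.00066162,  0.00216621]), 'effort': array([ 4.35977217e-04, -5.20579255e+01, -1.21038000e-02, -2.43768150e+01,
       -5.66312706e-02,  1.72177248e-02,  1.93671676e-04]), 'position': array([0.2504698 , 0.59918694, 0.22164053]), 'eef_rot': array([-1.01349210e-04,  1.96653255e-01,  9.80472698e-01, -8.80426651e-04]), 'force': array([ 0.64616814, -0.05103792,  0.36034732]), 'ft_torque': array([ 0.02766192, -0.02881542,  0.04567691]), 'width': 0.9973614938255638}
scene [[440.4392323    0.         315.51688861]
 [  0.         440.4392323  235.18438936]
 [  0.           0.           1.        ]] [0.00837511 0.         0.         0.         0.        ]
[[ 0.6659  0.4527 -0.593   1.2175]
 [ 0.746  -0.4177  0.5187 -0.6236]
 [-0.0129 -0.7878 -0.6158  0.81  ]
 [ 0.      0.      0.      1.    ]]
scene bearing 0.95 [0.61  0.002 0.078]
scene nipple 0.69 [0.568
[... 1465 characters left out ...]
13 0.05 ]
top offcut 0.78 [ 0.728 -0.202  0.051]
top wrench 0.88 [0.725 0.169 0.005]
top wrench 0.74 [0.578 0.415 0.023]
top wrench 0.7 [ 0.728 -0.199  0.051]
top screwdriver 0.98 [0.58  0.416 0.023]
top screwdriver 0.16 [0.574 0.028 0.123]
top bolt 0.53 [0.523 0.283 0.004]
top bolt 0.46 [ 0.393 -0.101  0.013]
wrist [[409.57988329   0.         320.62283925]
 [  0.         409.57988329 235.17241846]
 [  0.           0.           1.        ]] [-0.03640234  0.          0.          0.          0.        ]
[[-2.000e-04 -9.713e-01 -2.380e-01  6.630e-02]
 [ 1.000e+00 -4.000e-04  8.000e-04  1.000e-04]
 [-9.000e-04 -2.380e-01  9.713e-01 -1.623e-01]
 [ 0.000e+00  0.000e+00  0.000e+00  1.000e+00]]
1.35
```

View pics/scene0.png

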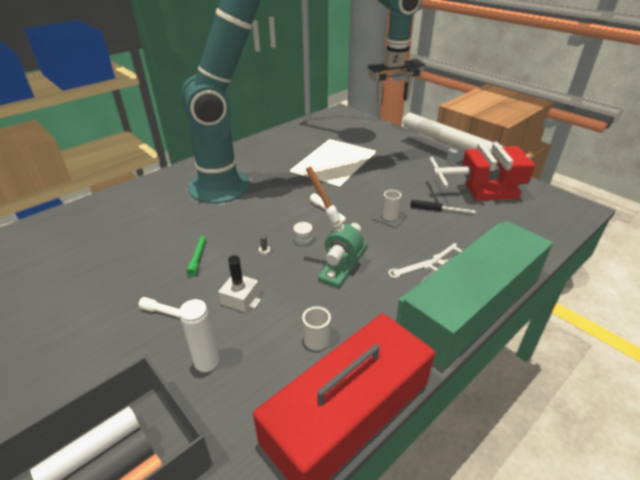

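View pics/top0.png

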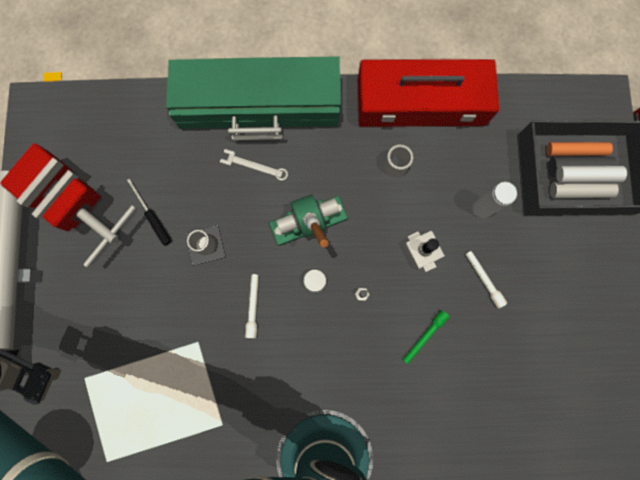

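```bash
cat > h.py <<'E'
from rig import robot, eoat, readout, get_image, order, boxes_of
import cv2,numpy as np
from scipy.spatial.transform import Rotation as Ro
def q2R(q): return Ro.from_quat([q[1],q[2],q[3],q[0]]).as_matrix()
def R2q(R):
    q=Ro.from_matrix(R).as_quat(); return [q[3],q[0],q[1],q[2]]
def frame(z,yhint):
    z=np.array(z,float)/np.linalg.norm(z); y=np.array(yhint,float); y-=z*(y@z); y/=np.linalg.norm(y)
    return np.c_[np.cross(y,z),y,z]
def shot(cam,name):
    s=readout.get_state(); im=get_image(cam)
    if cam=="wrist":
        T=np.eye(4);T[:3,:3]=q2R(s["eef_rot"]);T[:3,3]=s["position"]; T=T@im["tool_from_camera"]
    else: T=im["world_from_camera"]
    cv2.imwrite(f"pics/{name}.png",im["color"])
    np.savez(f"pics/{name}.npz",K=im["camera_matrix"],D=im["D"],T=T)
    return T
def cam(name):
    d=np.load(f"pics/{name}.npz"); return d["K"],d["D"],d["T"]
def proj(name,P):
    K,D,T=cam(name); Ti=np.linalg.inv(T)
    return cv2.projectPoints(np.array(P,float).reshape(-1,1,3),cv2.Rodrigues(Ti[:3,:3])[0],Ti[:3,3],K,np.array(D))[0].reshape(-1,2)
def ray(name,uv):
    K,D,T=cam(name); p=cv2.undistortPoints(np.array([[uv]],float),K,np.array(D)).ravel()
    d=T[:3,:3]@np.r_[p,1]; return T[:3,3],d/np.linalg.norm(d)
def tri(*obs):
    A=np.zeros((3,3));b=np.zeros(3);L=[]
    for n,uv in obs:
        o,d=ray(n,uv);M=np.eye(3)-np.outer(d,d);A+=M;b+=M@o;L.append((o,M))
    p=np.linalg.solve(A,b); return p,[round(1e3*np.linalg.norm(M@(p-o)),1) for o,M in L]
def nets(T,c,ts):
    for t in ts:
        for b in boxes_of(t,c): print(c,t,round(b["p"],2),np.round((T@np.r_[b["xyz"],1])[:3],3))
E
python3 - <<'E'
from h import *
q=[0,0,1,0]
shot("scene","scene1");shot("top","top1")
for i,p in enumerate([(0.43,0.15,0.36),(0.43,-0.13,0.36)]):
    robot.movep(p,q); robot.dwell(0.1)
    T=shot("wrist",f"w{i}"); nets(T,"wrist",["nipple","dustcap","pot"] if i==0 else ["nipple","dustcap","gun","rest"])
s=readout.get_state();print(s["t"],s["position"],s["force"])
E
```

```text
wrist nipple 0.61 [0.565 0.034 0.119]
wrist nipple 0.42 [0.56  0.069 0.081]
wrist dustcap 0.75 [ 0.485 -0.     0.275]
wrist dustcap 0.62 [ 0.246 -0.213  0.017]
wrist dustcap 0.55 [0.356 0.174 0.023]
wrist pot 0.87 [0.51  0.28  0.006]
wrist pot 0.59 [0.49  0.002 0.28 ]
wrist dustcap 0.96 [0.358 0.17  0.022]
wrist dustcap 0.93 [ 0.293 -0.256  0.02 ]
wrist dustcap 0.82 [ 0.417 -0.412  0.019]
wrist gun 0.95 [ 0.494 -0.243  0.096]
wrist gun 0.66 [ 0.577 -0.008  0.028]
wrist rest 0.86 [ 0.489 -0.239  0.045]
5.0083 [ 0.43018289 -0.12945071  0.35993877] [ 0.65136528  0.5554075  -0.52739963]
```

View pics/w0.png

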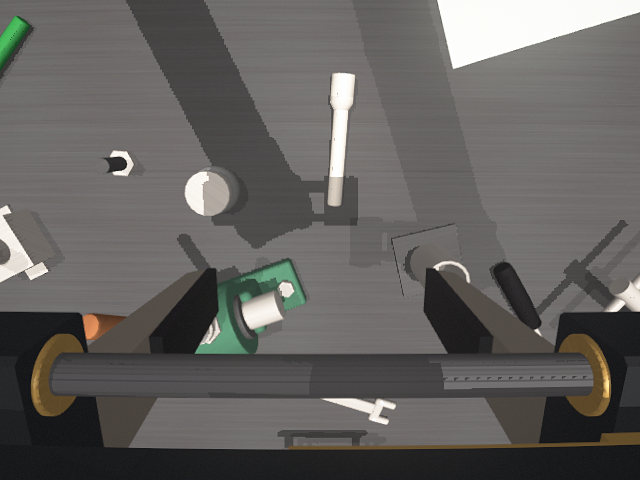

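View pics/w1.png

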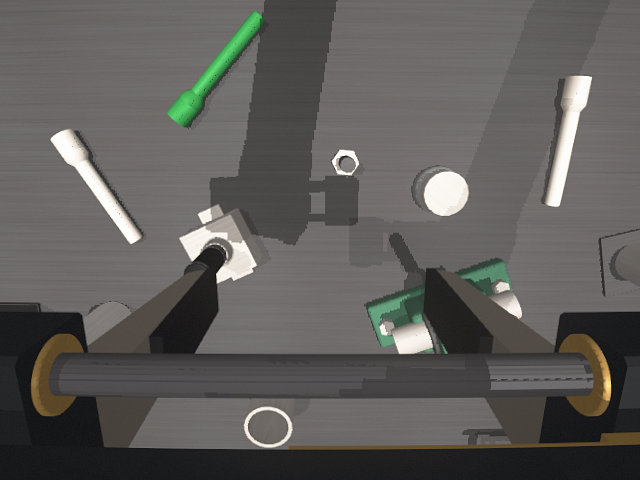

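Run:
```python
import cv2,numpy as np
a=cv2.imread("pics/scene1.png")[155:295,270:410]; b=cv2.imread("pics/top1.png")[180:280,260:360]
a=cv2.resize(a,(560,560),interpolation=cv2.INTER_CUBIC);
cv2.imwrite("pics/za.png",a); cv2.imwrite("pics/zb.png",cv2.resize(b,(600,600),interpolation=cv2.INTER_CUBIC))
```

```text
(no output)
```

View pics/za.png

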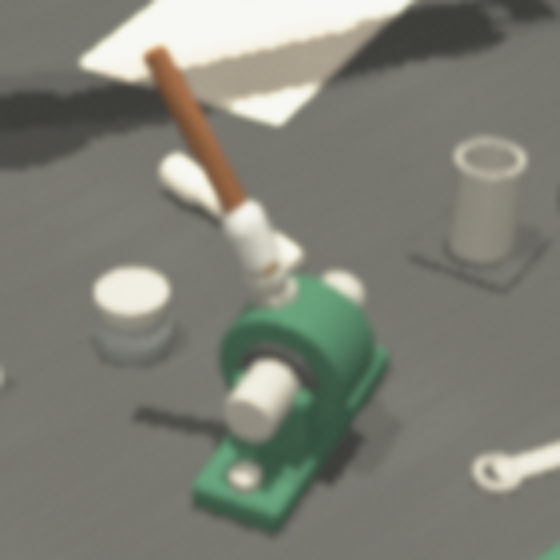

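View pics/zb.png

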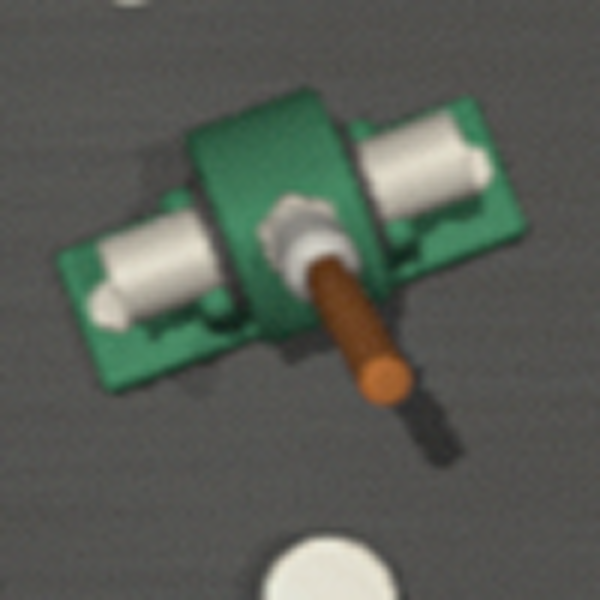

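```bash
cat >> h.py <<'E'
def zs(u,v,x0,y0,s): return np.array([(u+.5)/s-.5+x0,(v+.5)/s-.5+y0])
def onz(name,uv,z):
    o,d=ray(name,uv); return o+d*(z-o[2])/d[2]
E
python3 - <<'E'
from h import *
S=lambda u,v:("scene1",zs(u,v,270,155,4)); T=lambda u,v:("top1",zs(u,v,260,180,6))
top,r=tri(S(158,52),T(384,380)); print("top",top,r)
base,r=tri(S(236,205),T(326,264)); print("base",base,r)
a=top-base;print(np.linalg.norm(a),a/np.linalg.norm(a), np.degrees(np.arccos(a[2]/np.linalg.norm(a))))
c=[onz(*T(*p),0.02) for p in [(58,255),(110,392),(527,232),(470,97)]]
print(np.round(c,3)); m=np.mean(c,0); print(m, np.linalg.norm(c[0]-c[1]),np.linalg.norm(c[1]-c[2]))
y=(c[0]-c[3])+(c[1]-c[2]); yaw=np.arctan2(-y[0],y[1]); print("yaw",yaw)
n=np.array([-np.sin(.384)*np.cos(yaw),-np.sin(.384)*np.sin(yaw),np.cos(.384)]);print("n",n)
for r in (.05,.055,.06): print(r, m*[1,1,0]+[0,0,.072]+r*n)
E=lambda p:None
mm=np.array([m[0],m[1],.072])
for r in (.118-.072,.054): 
    print(proj("top1",[mm+r*n,top,base]),proj("scene1",[mm+r*n]))
E
```

```text
top [ 0.488095   -0.00432946  0.27342138] [np.float64(1.1), np.float64(1.1)]
base [0.54324488 0.01350956 0.17944495] [np.float64(1.2), np.float64(1.2)]
0.11041426110755695 [-0.49948152 -0.16156444  0.85112581] 31.665669777213854
[[ 0.579  0.128  0.02 ]
 [ 0.521  0.106  0.02 ]
 [ 0.586 -0.068  0.02 ]
 [ 0.644 -0.046  0.02 ]]
[0.58220497 0.02996119 0.02      ] 0.0619570764003099 0.18615315461691326
yaw 0.35909128156905457
n [-0.35073682 -0.13165459  0.92717353]
0.05 [0.56466813 0.02337846 0.11835868]
0.055 [0.56291444 0.02272019 0.12299454]
0.06 [0.56116076 0.02206192 0.12763041]
[[310.02224488 219.31621327]
 [323.16215208 242.59598261]
 [314.34132316 223.91933646]] [[337.81937993 228.4578337 ]]
[[310.43306908 219.89952846]
 [323.16215208 242.59598261]
 [314.34132316 223.91933646]] [[336.83058809 225.87480318]]
```

Run:
```python
from h import *
a=np.array([-0.4995,-0.1616,0.8511]);a/=np.linalg.norm(a); top=np.array([0.4881,-0.0043,0.2734])
R=frame(-a,[-.35,.936,0]); G=top-.046*a; tcp=G-.011*a
print(tcp,robot.solve_ik(tcp+.1*a,R2q(R)),robot.solve_ik(tcp,R2q(R)))
robot.movep(tcp+.1*a,R2q(R)); robot.dwell(.1)
T=shot("wrist","w2")
s=readout.get_state();print(s["t"],s["position"]-tcp-.1*a)
print(proj("w2",[top,top-.05*a]))
shot("scene","s2")
```

```text
[0.5165717  0.00491126 0.22488696] [-0.54482841 -0.28379518  0.54027203  2.30862406 -0.05009536  0.55136316
  1.97426401] [-0.67847905 -0.00463368  0.73619969  2.34043092 -0.59947502  0.3387586
  2.50253765]
5.875 [ 0.00126369 -0.00083608  0.00097537]
[[323.17781516 261.41323723]
 [322.79329886 238.00277783]]
```

View pics/w2.png

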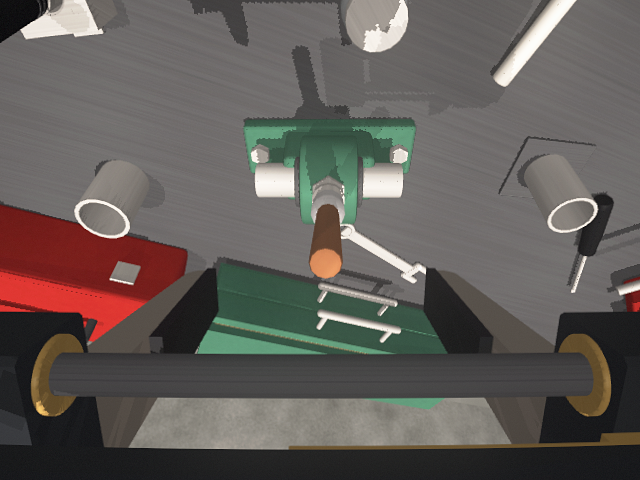

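View pics/s2.png

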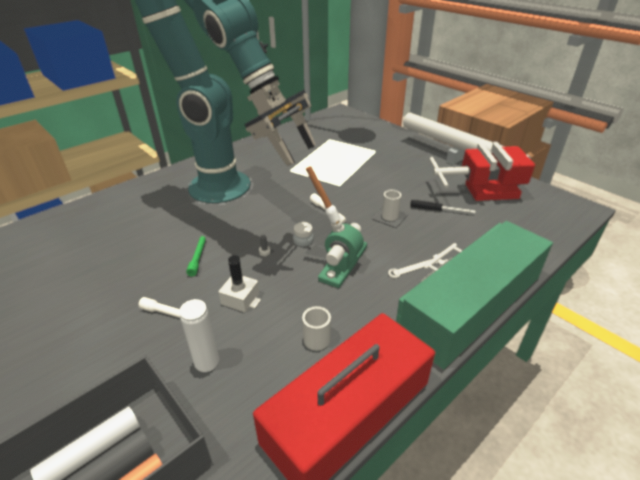

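Run:
```python
import cv2
b=cv2.imread("pics/w2.png")[110:290,230:430]
cv2.imwrite("pics/zc.png",cv2.resize(b,(800,720)[:2],interpolation=cv2.INTER_CUBIC)[120:720])
```

```text
(no output)
```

View pics/zc.png

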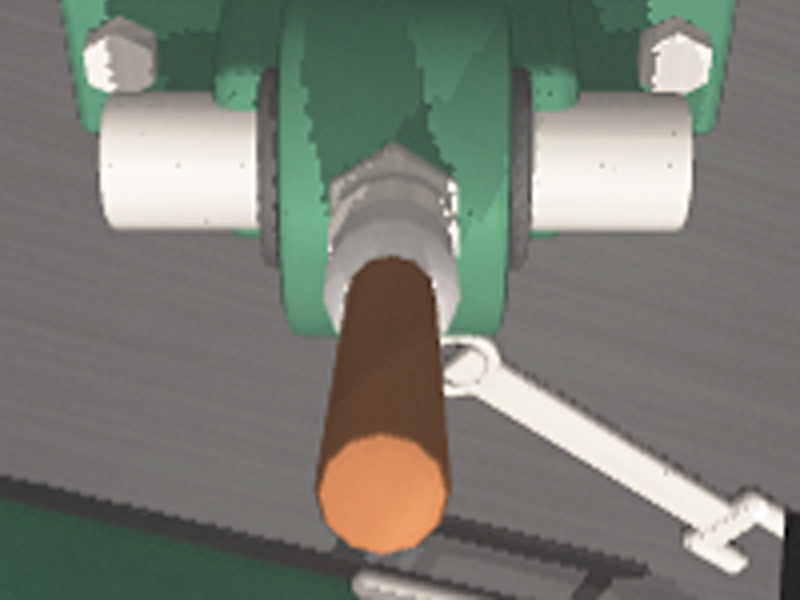

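Run:
```python
from h import *
S=lambda u,v:("scene1",zs(u,v,270,155,4)); T=lambda u,v:("top1",zs(u,v,260,180,6)); W=lambda u,v:("w2",zs(u,v+120,230,110,4))
for w in (0,1):
  t,r=tri(T(384,380),W(383,493),*([S(158,52)] if w else [])); print("top",t,r)
  b,r=tri(T(326,264),W(393,300),*([S(236,205)] if w else [])); print("base",b,r)
  a=t-b; print(np.linalg.norm(a),a/np.linalg.norm(a),np.degrees(np.arccos(a[2]/np.linalg.norm(a))))
  print("mouth",t-.156*a/np.linalg.norm(a))
```

```text
top [ 0.4868096  -0.00438447  0.27554465] [np.float64(0.8), np.float64(0.8)]
base [0.54450082 0.0163301  0.17212493] [np.float64(2.0), np.float64(2.0)]
0.12022066685367054 [-0.47987771 -0.17230457  0.8602491 ] 30.6554364338422
mouth [0.56167052 0.02249504 0.14134579]
top [ 0.48803959 -0.00388074  0.27370402] [np.float64(1.4), np.float64(0.9), np.float64(0.8)]
base [0.54164406 0.01525193 0.17706434] [np.float64(2.9), np.float64(2.4), np.float64(1.4)]
0.11215491504443491 [-0.47795024 -0.17059147  0.86166241] 30.496245849407625
mouth [0.56259983 0.02273153 0.13928468]
```

Run:
```python
from h import *
a=np.array([-0.479,-0.171,0.861]);a/=np.linalg.norm(a); top=np.array([0.4875,-0.004,0.2745])
n=np.array([-.3507,-.1316,.9272])
R=frame(-a,[-.336,.942,0]); q=R2q(R); tcp=top-.055*a
for k in (.1,.05,0): print(robot.solve_ik(tcp+k*a,q))
robot.line_to(tcp+.09*a,q,feed=.2)
robot.line_to(tcp,q,feed=.12)
s=readout.get_state();print(s["t"],s["position"]-tcp,s["force"])
eoat.grab(25); s=readout.get_state();print(s["t"],s["width"]*92,s["force"])
robot.dwell(.1)
try:
    robot.line_to(tcp+.05*n,q,feed=.08)
except robot.Unreachable as e: print("unr",e)
s=readout.get_state();print(s["t"],s["width"]*92,s["force"],s["joint_positions"])
shot("wrist","w3");shot("scene","s3")
```

```text
[-0.55242949 -0.27959662  0.5555138   2.28879927 -0.06647119  0.59042554
  1.98230055]
[-0.65867438 -0.16548209  0.68281544  2.31599708 -0.19977007  0.46424513
  2.11384684]
[-0.80470182 -0.01634096  0.87138736  2.3314373  -0.54866243  0.3764383
  2.45118734]
7.075 [-4.11695035e-05  1.08609129e-05 -2.09148872e-05] [ 0.94247038 -0.70066515  0.66514509]
8.1917 17.626186716001186 [-0.55357598  2.20497177  0.70820397]
9.0667 17.813063058345094 [-0.58522615 -0.5258098  -1.16266639] [-0.69640366 -0.16087279  0.71469061  2.30261792 -0.1886402   0.46939967
  2.09860062]
```

View pics/w3.png

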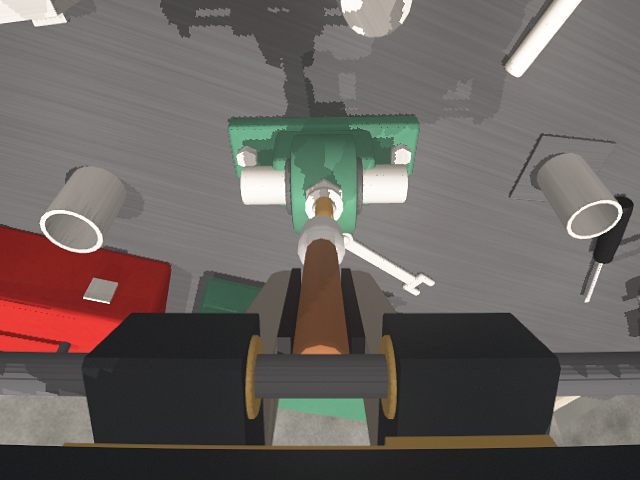

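View pics/s3.png

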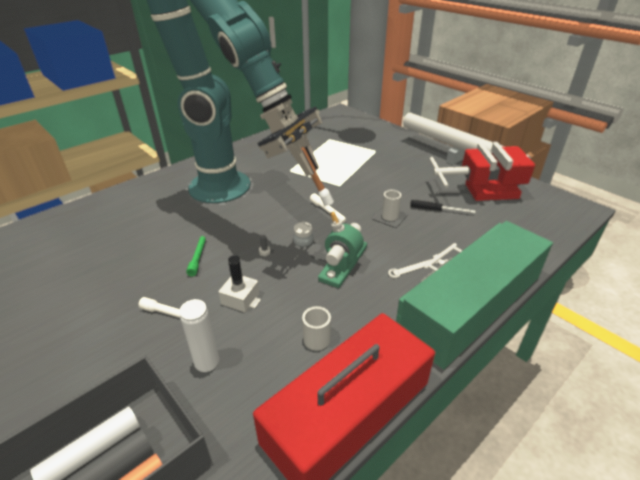

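Run:
```python
import cv2,numpy as np
b=cv2.imread("pics/w3.png")[120:260,500:640]
t=cv2.imread("pics/top1.png")[215:275,175:235]
cv2.imwrite("pics/zd.png",np.hstack([cv2.resize(b,(400,400),interpolation=cv2.INTER_CUBIC),cv2.resize(t,(400,400),interpolation=cv2.INTER_CUBIC)]))
```

```text
(no output)
```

View pics/zd.png

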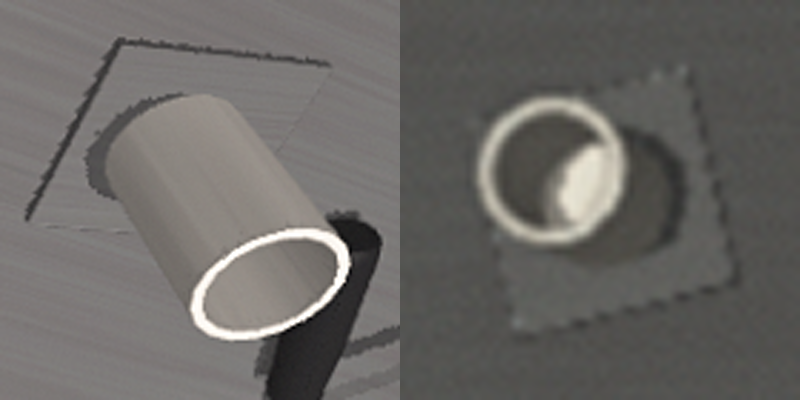

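Run:
```python
from h import *
w=("w3",zs(271,284,500,120,400/140)); t=("top1",zs(152,170,175,215,400/60))
print(onz(*w,.085),onz(*t,.085),tri(w,t))
c=[onz("top1",zs(u-400,v,175,215,400/60),.006) for u,v in [(688,68),(738,285),(520,330)]]
print(np.round(c,4),(c[0]+c[2])/2)
```

```text
[0.524441   0.29465307 0.085     ] [0.52546053 0.29203289 0.085     ] (array([0.52423384, 0.29189821, 0.08708485]), [np.float64(1.0), np.float64(1.0)])
[[0.5761 0.2598 0.006 ]
 [0.4928 0.2396 0.006 ]
 [0.4768 0.322  0.006 ]] [0.52646194 0.29087893 0.006     ]
```

Run:
```python
from h import *
s=readout.get_state(); p=s["position"]
robot.line_to(p+[-.02,0,.05],feed=.2)
shot("wrist","w4")   # nipple view
q=R2q(frame([0,0,-1],[-.336,.942,0]))
print(robot.solve_ik([.5253,.292,.235],q))
robot.movep([.5253,.292,.235],q); robot.dwell(.15)
shot("scene","s4");shot("wrist","w5");shot("top","t4")
s=readout.get_state();print(s["t"],s["position"],s["force"],s["width"]*92)
b=cv2.imread("pics/s4.png")[120:240,320:460]
t=cv2.imread("pics/w5.png")
cv2.imwrite("pics/ze.png",cv2.resize(b,(700,600),interpolation=cv2.INTER_CUBIC))
print(proj("s4",[[.5253,.292,.085],[.5253,.292,.134],[.5253,.292,.174]]))
```

```text
[-0.52639167  0.37475155 -0.04705196  1.71349778  0.01980621  1.05380466
  1.33344371]
11.125 [0.52559007 0.29133603 0.23596751] [-0.93206253 -0.46919526 -0.88457819] 17.711980021632755
[[392.08821587 193.95079755]
 [393.65504573 179.92612661]
 [394.99022828 167.983637  ]]
```

View pics/ze.png

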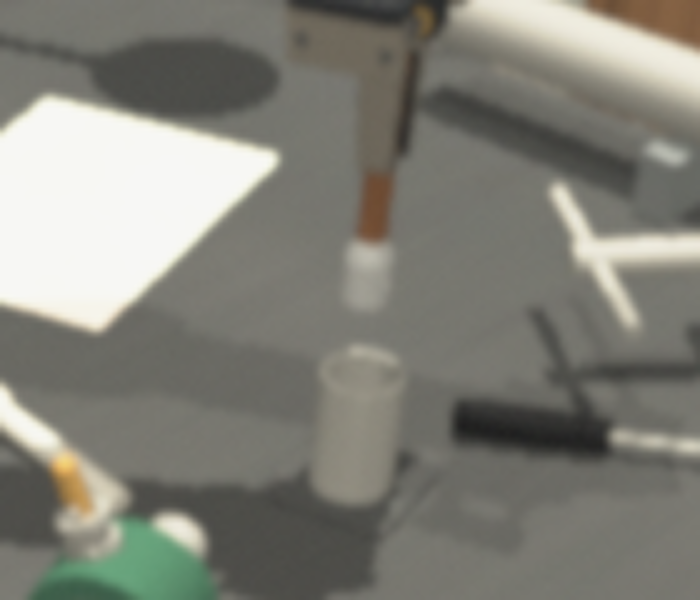

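View pics/w5.png

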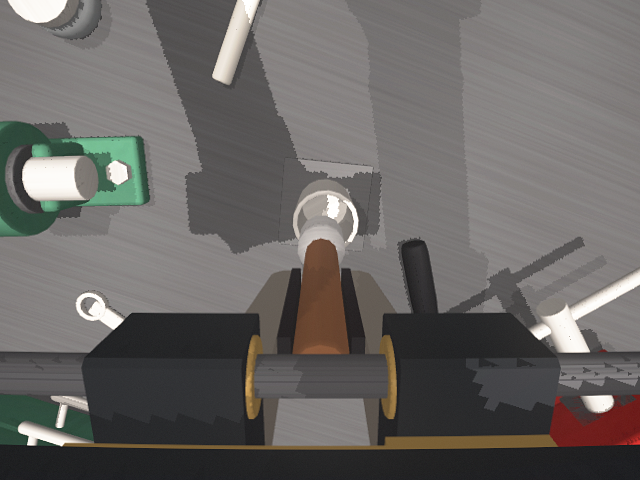

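View pics/w4.png

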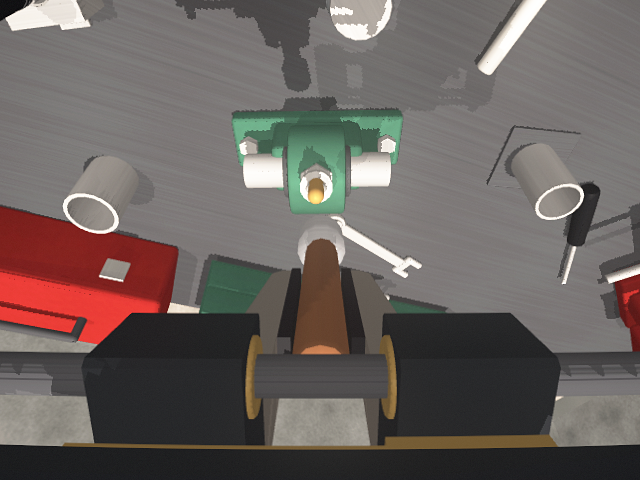

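```bash
python3 - <<'E'
from h import *
robot.line_to([.5253,.292,.120],feed=.12)
f0=readout.get_state()["force"]; print(f0)
z=.120
while z>.098:
    z-=.003; robot.line_to([.5253,.292,z],feed=.04)
    f=readout.get_state()["force"]
    if f[2]-f0[2]>2.0: break
s=readout.get_state();print(s["t"],s["position"],s["force"]-f0)
shot("scene","s6")
E
python3 - <<'E'
import cv2
b=cv2.imread("pics/s6.png")[120:240,320:460]
cv2.imwrite("pics/zf.png",cv2.resize(b,(700,600),interpolation=cv2.INTER_CUBIC))
E
```

```text
[-0.18923517 -0.41152092 -0.5479776 ]
13.7333 [0.52619187 0.29267224 0.1040692 ] [-2.41322233 -0.85163126 11.61345332]
```

View pics/zf.png

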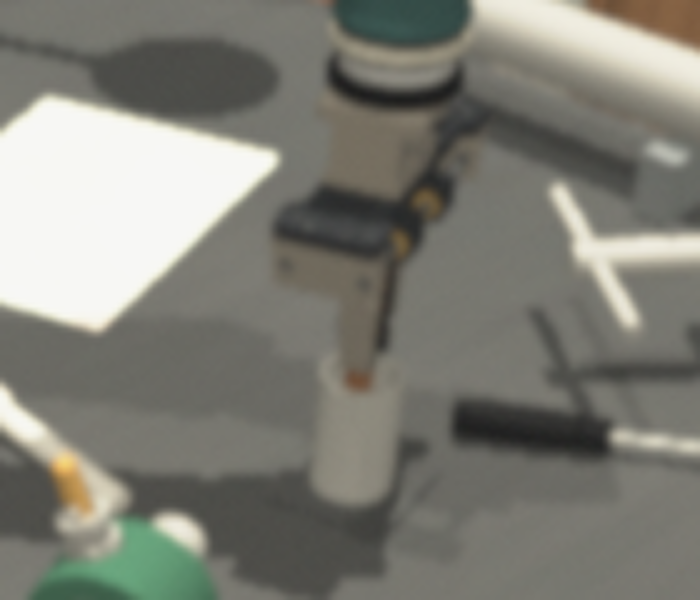

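Run:
```python
from h import *
robot.line_to([.5253,.292,.1045],feed=.03)
eoat.open_jaws()
robot.line_to([.5253,.292,.26],feed=.25)
q=R2q(frame([0,0,-1],[-.35,.936,0]))
robot.movep([.575,.105,.265],q); robot.dwell(.15); shot("wrist","n1"); shot("scene","s7")
robot.movep([.575,-.065,.265],q); robot.dwell(.15); shot("wrist","n2")
s=readout.get_state();print(s["t"],s["position"],s["joint_positions"])
b=cv2.imread("pics/s7.png")[120:240,320:460]
cv2.imwrite("pics/zg.png",cv2.resize(b,(700,600),interpolation=cv2.INTER_CUBIC))
```

```text
17.925 [ 0.57526279 -0.06266278  0.26493243] [-0.03116104  0.30426165  0.10193312  1.74310056 -0.03509829  1.09604485
  2.01433342]
```

View pics/zg.png

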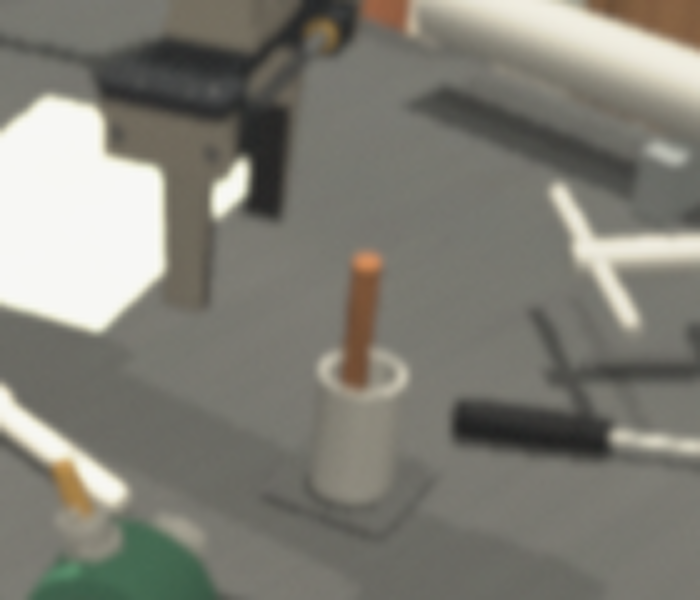

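View pics/n1.png

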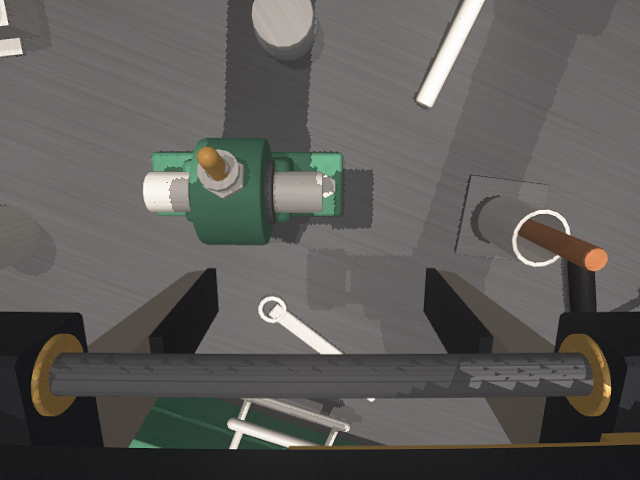

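View pics/n2.png

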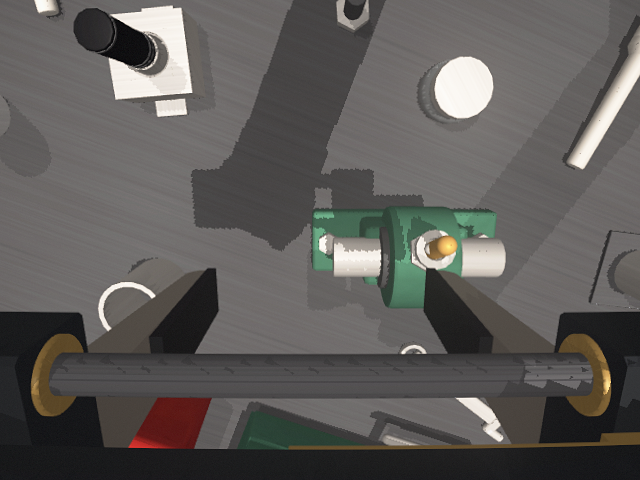

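Run:
```python
import cv2,numpy as np
a=cv2.imread("pics/n1.png")[120:260,130:280]; b=cv2.imread("pics/n2.png")[190:330,370:520]
cv2.imwrite("pics/zh.png",cv2.resize(a,(750,600),fx=0,fy=0,interpolation=cv2.INTER_CUBIC) if 0 else cv2.resize(a,None,fx=4,fy=4,interpolation=cv2.INTER_CUBIC))
cv2.imwrite("pics/zi.png",cv2.resize(b,None,fx=4,fy=4,interpolation=cv2.INTER_CUBIC))
```

```text
(no output)
```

View pics/zh.png

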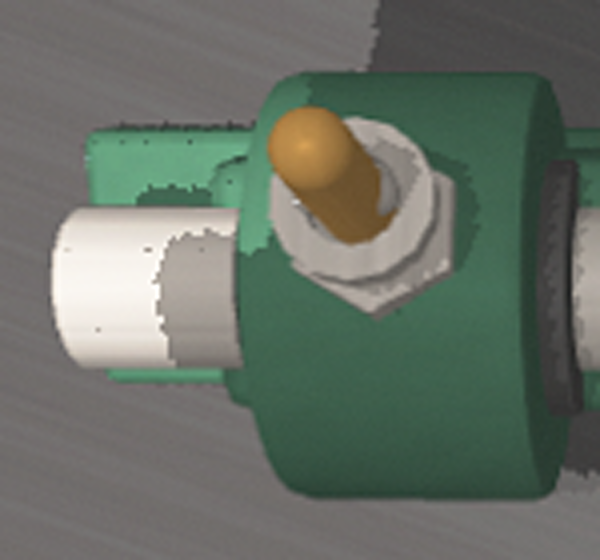

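View pics/zi.png

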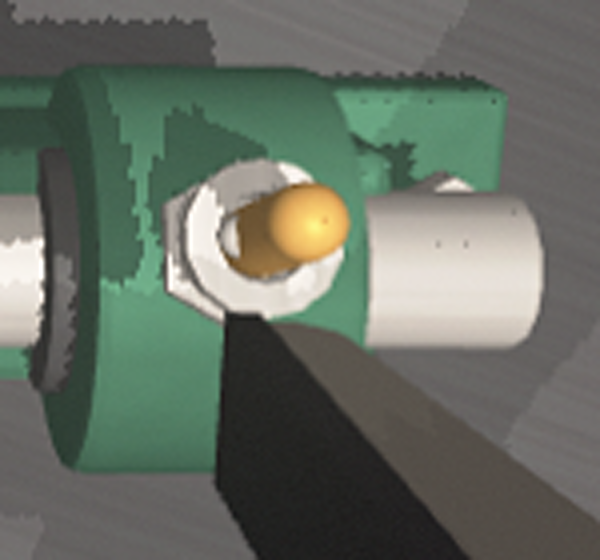

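```bash
python3 - <<'E'
from h import *
A=lambda u,v:("n1",zs(u,v,130,120,4)); B=lambda u,v:("n2",zs(u,v,370,190,4))
t,r=tri(A(311,146),B(311,224));print("dome c",t,r)
c,r=tri(A(352,192),B(265,239));print("collar",c,r)
a=t-c;L=np.linalg.norm(a);a/=L;print(L,a,np.degrees(np.arccos(a[2])),np.arctan2(-a[1],-a[0]))
yaw=.359;n=np.array([-np.sin(.384)*np.cos(yaw),-np.sin(.384)*np.sin(yaw),np.cos(.384)])
print("orig from dome",t-.042*n,"from collar",c-.016*n)
m=np.array([.5822,.02996,.072]); d=t-m; print("bearing->dome", d, "along n",d@n,"resid",d-(d@n)*n)
for nm in("n1","n2","w4","t4","s7"): print(nm,proj(nm,[t,c]).round(1).tolist())
# shaft ends
for u,v,nm in [((58+52)/2,288,A)]: print(onz(*nm(u,v),.072))
E
python3 - <<'E'
import cv2,numpy as np
a=cv2.imread("pics/w4.png")[90:250,220:420]
t=cv2.imread("pics/t4.png")[180:260,270:350]
s=cv2.imread("pics/s7.png")[195:255,310:370]
R=lambda i:cv2.resize(i,(400,400),interpolation=cv2.INTER_CUBIC)
cv2.imwrite("pics/zj.png",np.hstack([R(t),R(s)]))
cv2.imwrite("pics/zk.png",cv2.resize(a,None,fx=4,fy=3.75,interpolation=cv2.INTER_CUBIC))
E
```

```text
dome c [0.55079357 0.02083416 0.15950533] [np.float64(0.3), np.float64(0.3)]
collar [0.55978093 0.02406444 0.13421676] [np.float64(0.6), np.float64(0.6)]
0.02703181251983208 [-0.3324737  -0.11949901  0.93551121] 20.68910762067649 0.3450455210466636
orig from dome [0.56552502 0.02636231 0.12056404] from collar [0.56539291 0.0261704  0.11938199]
bearing->dome [-0.03140643 -0.00912584  0.08750533] along n 0.09334956018884633 resid [0.00133582 0.00316107 0.00095409]
n1 [[207.2, 156.6], [217.3, 168.4]]
n2 [[447.6, 245.2], [436.2, 248.6]]
w4 [[315.7, 196.3], [316.0, 186.8]]
t4 [[311.1, 222.2], [309.8, 220.4]]
s7 [[333.1, 212.4], [336.3, 221.3]]
[ 0.61185621 -0.04363801  0.072     ]
```

View pics/zj.png

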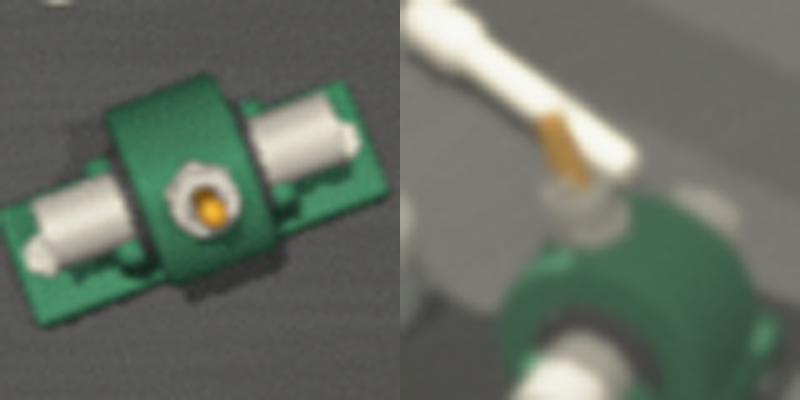

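View pics/zk.png

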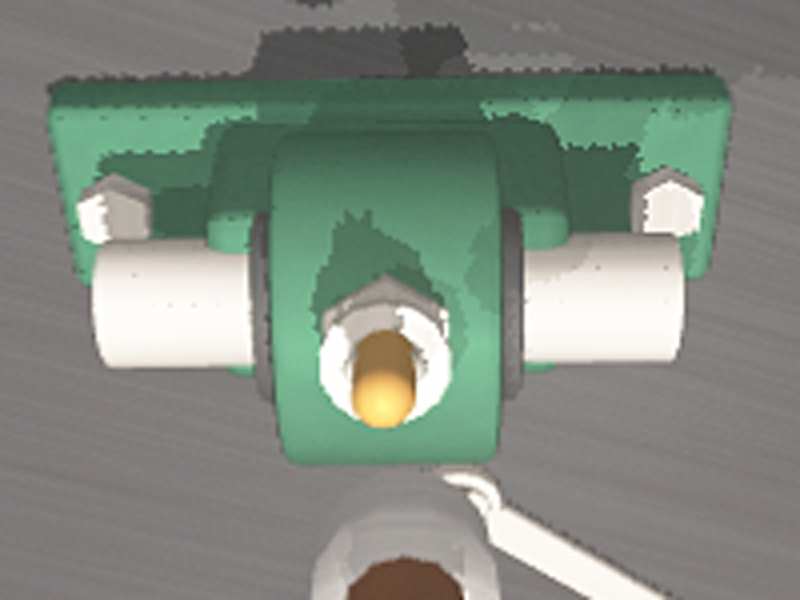

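```bash
python3 - <<'E'
from h import *
W=lambda u,v:("w4",np.array([(u+.5)/4-.5+220,(v+.5)/3.75-.5+90]))
l=onz(*W(97,303),.072+.010);r=onz(*W(680,303),.082)
print(l,r,np.linalg.norm(l-r)); d=r-l; print("yaw",np.arctan2(-d[0],d[1]))
# foot edge back/near: corners at z=.02
l=onz(*W(52,106),.02);r=onz(*W(728,100),.02);print(l,r,np.linalg.norm(l-r)); d=r-l; print("yaw",np.arctan2(-d[0],d[1]))
# gun from w1,n2
E
python3 - <<'E'
import cv2
a=cv2.imread("pics/n2.png")[0:130,50:230]
cv2.imwrite("pics/zl.png",cv2.resize(a,None,fx=4,fy=4,interpolation=cv2.INTER_CUBIC))
a=cv2.imread("pics/w1.png")[190:310,160:290]
cv2.imwrite("pics/zm.png",cv2.resize(a,None,fx=4,fy=4,interpolation=cv2.INTER_CUBIC))
E
```

```text
[ 0.60271612 -0.03981525  0.082     ] [0.55264767 0.10116466 0.082     ] 0.14960676790289132
yaw 0.3412518216138971
[ 0.58426958 -0.06483208  0.02      ] [0.52068409 0.10841829 0.02      ] 0.18455028384182662
yaw 0.3517518680575388
```

View pics/zl.png

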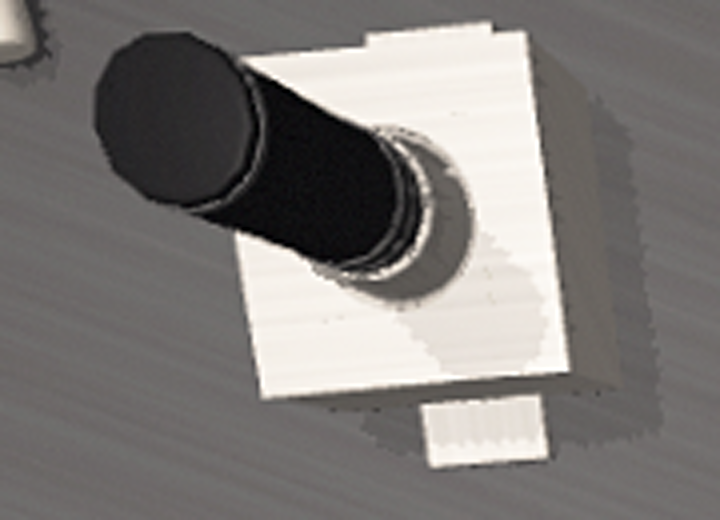

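View pics/zm.png

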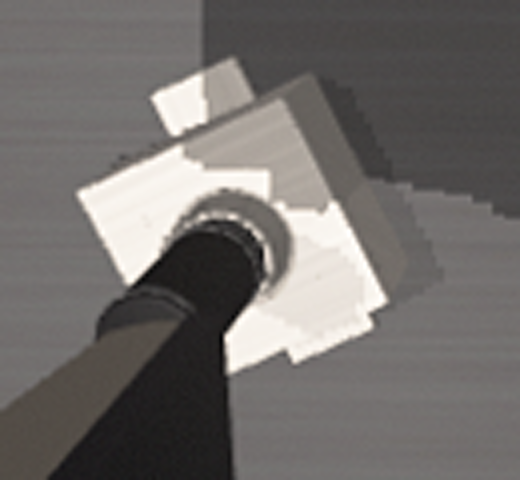

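Run:
```python
from h import *
g=onz("n2",zs(175,118,50,0,4),.135); b=onz("n2",zs(394,215,50,0,4),.045); w=onz("w1",zs(233,246,160,190,4),.045)
print(g,b,w)
print([onz("n2",zs(u,v,50,0,4),.045).round(4) for u,v in [(527,32),(568,372),(262,398)]])
s=readout.get_state();print(s["t"])
n=np.array([-np.sin(.384)*np.cos(.35),-np.sin(.384)*np.sin(.35),np.cos(.384)])
O=np.array([.5655,.0263,.120])
# candidate presses: grasp at gun z=gz
gz=.092
for yv in ([-.343,.939,0],[.343,-.939,0],[.939,.343,0],[-.939,-.343,0]):
    q=R2q(frame(-n,yv))
    for d in (.12,.006):
        print(yv,d,robot.solve_ik(O+(d+gz-.011)*n,q))
for yv in ([-.343,.939,0],[0,1,0],[.3,.95,0],[1,0,0],[-1,0,0],[-.98,-.2,0]):
    print(yv,robot.solve_ik([.492,-.241,.10],R2q(frame([0,0,-1],yv))))
```

```text
[ 0.50165041 -0.25175762  0.135     ] [ 0.50088622 -0.25183923  0.045     ] [ 0.50139944 -0.25253816  0.045     ]
[array([ 0.4553, -0.2349,  0.045 ]), array([ 0.5192, -0.2061,  0.045 ]), array([ 0.5485, -0.2696,  0.045 ])]
17.925
[-0.343, 0.939, 0] 0.12 [-0.02700165 -0.07121826  0.04417982  2.12729644 -0.19749218  0.73470118
  2.06197195]
[-0.343, 0.939, 0] 0.006 [-1.78127175e-02  1.45254343e-01  7.57091304e-04  2.17526662e+00
 -2.73211245e-01  4.71408442e-01  2.12588814e+00]
[0.343, -0.939, 0] 0.12 [ 1.38464309 -0.03930957 -1.28205725  2.07029138 -0.29465373  0.75355387
 -0.94215444]
[0.343, -0.939, 0] 0.006 [-1.16521     0.37541676  1.39370085  2.22784812 -0.93869592  0.70343442
 -0.37007373]
[0.939, 0.343, 0] 0.12 [-0.14513787 -0.07907082  0.15636126  2.13347259 -0.18144931  0.73356645
  0.47654312]
[0.939, 0.343, 0] 0.006 [-0.22462315  0.13867709  0.22549256  2.18751283 -0.34671888  0.47902446
  0.62461195]
[-0.939, -0.343, 0] 0.12 [ 1.38464309 -0.03930957 -1.28205725  2.07029138 -0.29465373  0.75355387
 -2.51291688]
[-0.939, -0.343, 0] 0.006 [ 1.06391613  0.45640446 -1.28150216  2.12128324  0.66056808  0.58037874
  2.88409375]
[-0.343, 0.939, 0] [ 0.26326754  0.45878383  0.16366791  1.95827245 -0.10808215  0.73276554
  2.41176795]
[0, 1, 0] [ 0.22459181  0.46070716  0.2122088   1.96087904 -0.14026731  0.73388524
  2.09049981]
[0.3, 0.95, 0] [ 0.19110747  0.46310605  0.25439483  1.96311884 -0.16837118  0.73539353
  1.80998938]
[1, 0, 0] [ 0.03431023  0.48452963  0.4549807   1.9733199  -0.30496149  0.75010746
  0.66920649]
[-1, 0, 0] [ 1.19637019  0.78837146 -1.11011971  1.89938326  0.84340406  1.01699882
  2.84694063]
[-0.98, -0.2, 0] [ 1.28782736  0.9757389  -1.33072506  1.89508191  1.04329167  1.19689401
  2.91166446]
```

Run:
```python
from h import *
q=R2q(frame([0,0,-1],[0,1,0])); g=np.array([.5013,-.252,.087])
robot.movep(g+[0,0,.115],q); 
robot.line_to(g,q,feed=.15)
s=readout.get_state();print(s["t"],s["position"]-g,s["force"])
eoat.grab(60); robot.dwell(.1)
s=readout.get_state();print(s["t"],s["position"]-g,s["force"],s["width"]*92)
robot.line_to(g+[0,0,.11],feed=.15); robot.dwell(.2)
s=readout.get_state();print(s["t"],s["position"],s["force"],s["width"]*92)
shot("wrist","g1");shot("scene","g1s");shot("top","g1t")
b=cv2.imread("pics/g1.png")[100:360,200:440]
cv2.imwrite("pics/zn.png",cv2.resize(b,None,fx=2.3,fy=2.3,interpolation=cv2.INTER_CUBIC))
```

```text
19.6917 [ 8.20094817e-04 -1.30672859e-05  7.63436554e-04] [-0.66951303 -0.23593899 -0.33948941]
20.7833 [-7.33689938e-06 -1.28517714e-05 -4.49143598e-05] [ 0.58152319  0.54245801 -0.12580324] 27.25470145873122
21.8667 [ 0.50073512 -0.25176122  0.19591122] [-0.37269353  0.76701909 -3.58679741] 27.04529162097398
```

View pics/zn.png

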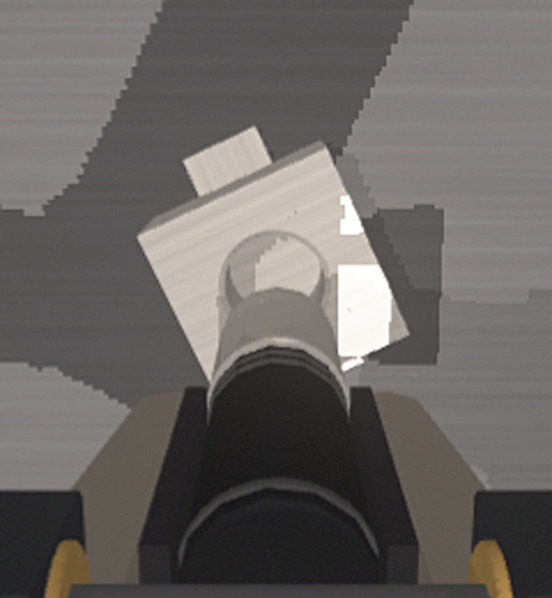

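View pics/g1s.png

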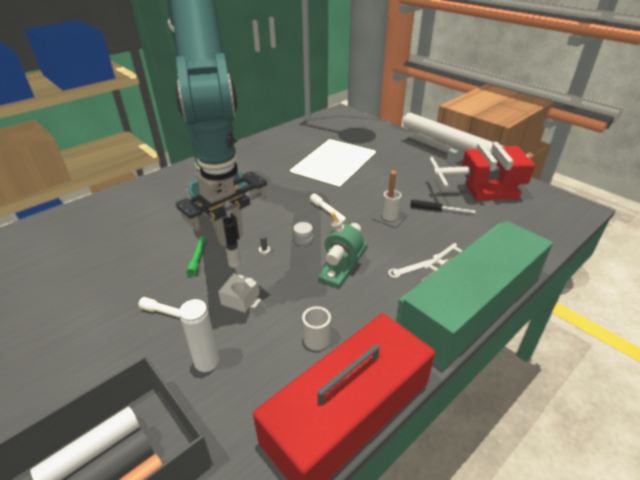

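```bash
python3 - <<'E'
from h import *
s=readout.get_state()
im_T=np.load("pics/g1.npz")["T"]
# tool pose used:
tfc=np.array([[-2e-4,-.9713,-.238,.0663],[1,-4e-4,8e-4,1e-4],[-9e-4,-.238,.9713,-.1623],[0,0,0,1]])
Tt=im_T@np.linalg.inv(tfc)
P=lambda x,y,z:(Tt@np.array([x,y,z,1]))[:3]
uv=proj("g1",[P(.015,0,.077),P(.015,0,.027),P(.014,0,.027),P(0,.015,.077),P(0,-.015,.077),P(0,.015,.027),P(0,-.015,.027),P(0.013,0,-.048)])
print(((uv-[200,100])*2.3).round(0))
for tilt in (-.03,.03):
    print(tilt,((proj("g1",[P(.015+tilt*.088,0,.077),P(.015+.038*tilt,0,.027)])-[200,100])*2.3).round())
print(((proj("g1",[P(.015+.002,0,.077)])-[200,100])*2.3).round())
E
python3 - <<'E'
import cv2
a=cv2.imread("pics/g1.png")[190:310,270:370]
cv2.imwrite("pics/zo.png",cv2.resize(a,None,fx=5,fy=5,interpolation=cv2.INTER_CUBIC))
E
```

```text
[[276. 283.]
 [276. 334.]
 [276. 338.]
 [333. 339.]
 [219. 339.]
 [347. 402.]
 [205. 402.]
 [276. 498.]]
-0.03 [[276. 293.]
 [276. 339.]]
0.03 [[276. 273.]
 [276. 329.]]
[[276. 276.]]
```

View pics/zo.png

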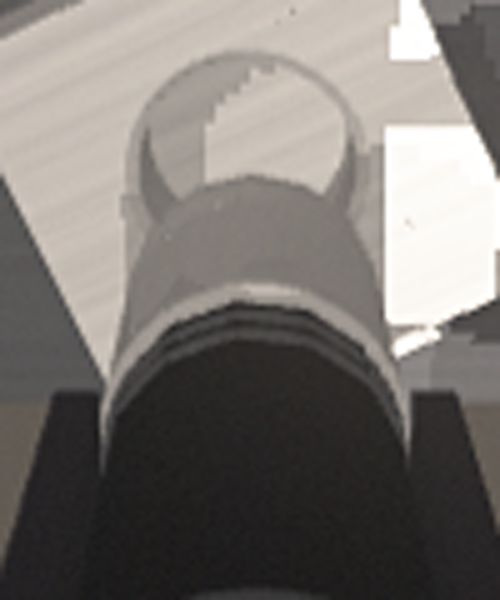

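```bash
cat >> h.py <<'E'
yaw=.35
n=np.array([-np.sin(.384)*np.cos(yaw),-np.sin(.384)*np.sin(yaw),np.cos(.384)])
O=np.array([.5655,.0263,.120])
Rp=frame(-n,[-np.sin(yaw),np.cos(yaw),0]); qp=R2q(Rp)
def tcp_for(d,ex=0.001,ey=0): return O+(d+.077)*n+ex*Rp[:,0]+ey*Rp[:,1]
E
python3 - <<'E'
from h import *
s=readout.get_state(); robot.line_to(s["position"]+[0,.03,.09],feed=.25)
robot.movep(tcp_for(.105),qp)
robot.line_to(tcp_for(.066),qp,feed=.12); robot.dwell(.3)
s=readout.get_state();print(s["t"],(s["position"]-tcp_for(.066))@Rp,s["force"],s["joint_positions"])
T=q2R(s["eef_rot"]); print("axis err",T[:,2]+n)
shot("wrist","p1");shot("scene","p1s");shot("top","p1t")
a=cv2.imread("pics/p1.png")[90:290,220:420];b=cv2.imread("pics/p1s.png")[170:250,290:370]
R=lambda i:cv2.resize(i,(400,400),interpolation=cv2.INTER_CUBIC)
cv2.imwrite("pics/zp.png",np.hstack([R(a),R(b)]))
E
```

```text
24.2083 [-0.00042568 -0.00021451 -0.00059202] [ 0.45897361  0.0259023  -2.9674785 ] [-0.04457207  0.02990105  0.04657359  2.16243237 -0.23365569  0.59821741
  2.0924749 ]
axis err [ 1.15301284e-03 -5.55538178e-05  4.30760727e-04]
```

View pics/zp.png

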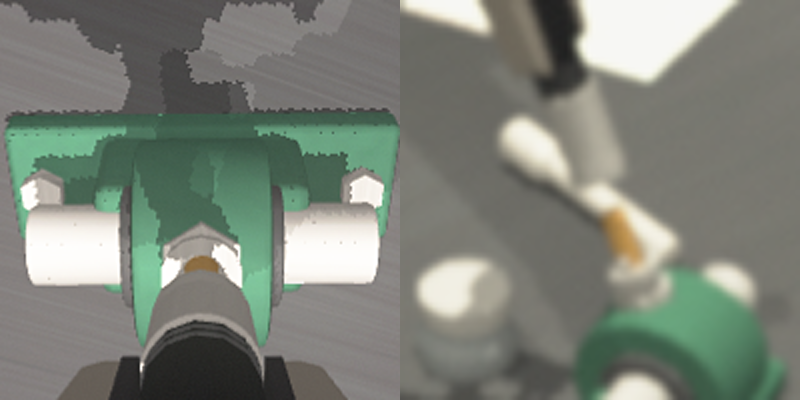

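Run:
```python
from h import *
b=cv2.imread("pics/p1s.png")[175:235,305:365]
z=cv2.resize(b,(600,600),interpolation=cv2.INTER_CUBIC)
cv2.imwrite("pics/zq.png",z)
P=[O+d*n for d in (0.016,.049,.066,.116)]
print(((proj("p1s",P)-[305,175]+.5)*10-.5).round())
c=np.array([.5508,.0208,.1595])
print(((proj("p1s",[c])-[305,175]+.5)*10-.5).round())
e=.002
for v in np.eye(3): print(((proj("p1s",[c+e*v])-proj("p1s",[c]))*10).round(1))
```

```text
[[318. 466.]
 [277. 356.]
 [255. 299.]
 [189. 125.]]
[[286. 378.]]
[[5.4 3.3]]
[[ 5.6 -3. ]]
[[ 0.1 -6.4]]
```

View pics/zq.png

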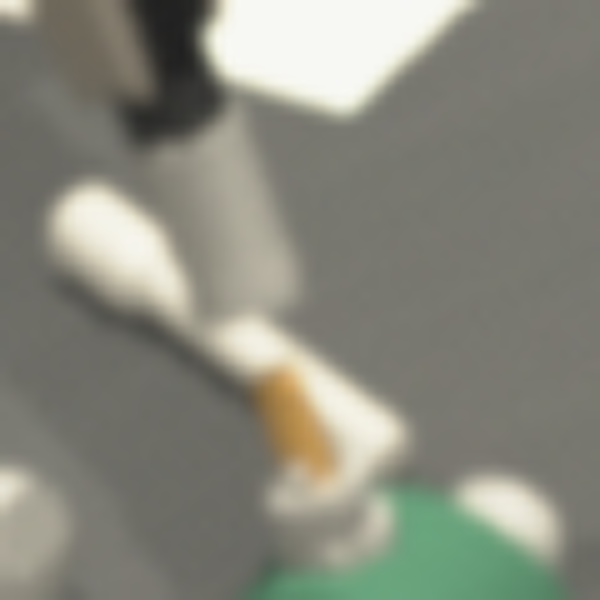

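Run:
```python
from h import *
f0=readout.get_state()["force"]
def rep(d):
    s=readout.get_state(); f=s["force"]-f0
    e=(s["position"]-O)@Rp
    print(round(d,4),"t",round(s["t"],2),"act d",round(-e[2]-.077,4),"lat",(e[:2]*1e3).round(1),"f tool",(f@Rp).round(1),"w",round(s["width"]*92,1))
    return f@Rp
for d in (.050,.042,.034,.027):
    robot.line_to(tcp_for(d),qp,feed=.06); f=rep(d)
    if np.abs(f).max()>8: print("stop");break
shot("wrist","p2");shot("scene","p2s")
a=cv2.imread("pics/p2.png")[90:290,220:420];b=cv2.imread("pics/p2s.png")[175:235,305:365]
R=lambda i:cv2.resize(i,(400,400),interpolation=cv2.INTER_CUBIC)
cv2.imwrite("pics/zr.png",np.hstack([R(a),R(b)]))
```

```text
0.05 t 24.77 act d 0.0493 lat [1.5 0.2] f tool [-0.9  0.1 -0.1] w 27.2
0.042 t 25.06 act d 0.0416 lat [1.4 0.1] f tool [-0.9 -0.4 -1.2] w 27.3
0.034 t 25.34 act d 0.0336 lat [1.3 0.1] f tool [-1.5 -0.3 -0.1] w 27.8
0.027 t 25.61 act d 0.0266 lat [1.3 0.1] f tool [ 0.1 -0.2 -1. ] w 27.3
```

View pics/zr.png

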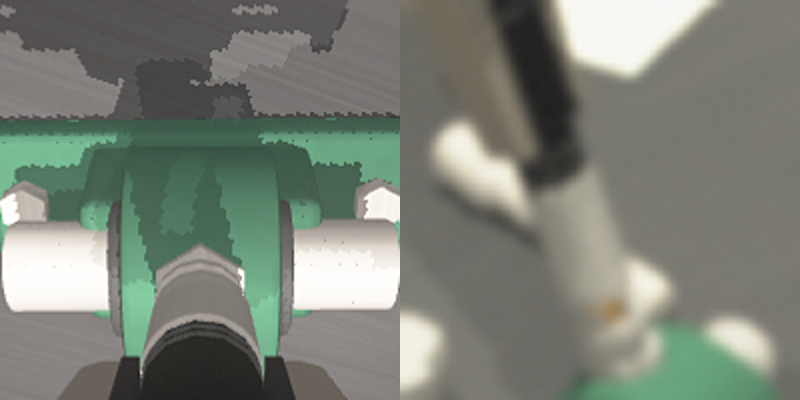

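Run:
```python
from h import *
f0=np.array([.459,.026,-2.967])
def rep(d):
    s=readout.get_state(); f=s["force"]-f0
    e=(s["position"]-O)@Rp
    print(round(d,4),"t",round(s["t"],2),"act d",round(-e[2]-.077,4),"lat",(e[:2]*1e3).round(1),"f tool",(f@Rp).round(1),"w",round(s["width"]*92,1))
    return f@Rp
d=.027
while d>.0:
    d-=.003
    robot.line_to(tcp_for(d),qp,feed=.03); f=rep(d)
    if -f[2]>20 or np.abs(f[:2]).max()>15: print("stop");break
robot.dwell(.3);rep(d)
```

```text
0.024 t 25.96 act d 0.0239 lat [1.1 0.1] f tool [ 1.3 -0.1 -0.1] w 27.2
0.021 t 26.21 act d 0.0208 lat [1.1 0. ] f tool [ 1.2 -0.1  0.4] w 27.2
0.018 t 26.46 act d 0.0181 lat [ 0.7 -0.2] f tool [ 0.8 -0.5 -2.1] w 27.4
0.015 t 26.71 act d 0.0146 lat [ 0.9 -0.1] f tool [-1.  -1.   2.6] w 27.3
0.012 t 26.96 act d 0.0115 lat [ 1.1 -0.1] f tool [-0.5 -1.8  6.3] w 27.0
0.009 t 27.21 act d 0.0092 lat [ 0.9 -0.1] f tool [ 0.7 -0.5 -4.1] w 26.8
0.006 t 27.46 act d 0.0062 lat [ 0.9 -0.1] f tool [ 0.9 -0.4 -5.9] w 27.4
0.003 t 27.71 act d 0.0041 lat [ 0.6 -0.2] f tool [  2.7   0.2 -19.6] w 26.8
0.0 t 27.96 act d 0.0032 lat [ 0.1 -0.5] f tool [  8.5   2.4 -47.1] w 27.2
stop
0.0 t 28.26 act d 0.0032 lat [ 0.2 -0.5] f tool [  8.2   2.2 -46.4] w 27.1
```

Run:
```python
from h import *
f0=np.array([.459,.026,-2.967])
robot.line_to(tcp_for(.0025),qp,feed=.02); robot.dwell(.3)
s=readout.get_state(); e=(s["position"]-O)@Rp
print(s["t"],-e[2]-.077,((s["force"]-f0)@Rp).round(1),s["width"]*92, (q2R(s["eef_rot"])[:,2]+n).round(4))
shot("wrist","f1");shot("scene","f1s");shot("top","f1t")
a=cv2.imread("pics/f1.png")[90:290,220:420];b=cv2.imread("pics/f1s.png")[165:265,300:400]
R=lambda i:cv2.resize(i,(400,400),interpolation=cv2.INTER_CUBIC)
cv2.imwrite("pics/zs.png",np.hstack([R(a),R(b)]))
```

```text
28.8333 0.003927315434727741 [  4.6  -0.4 -23.9] 27.247729361196974 [0.0009 0.0003 0.0004]
```

View pics/zs.png

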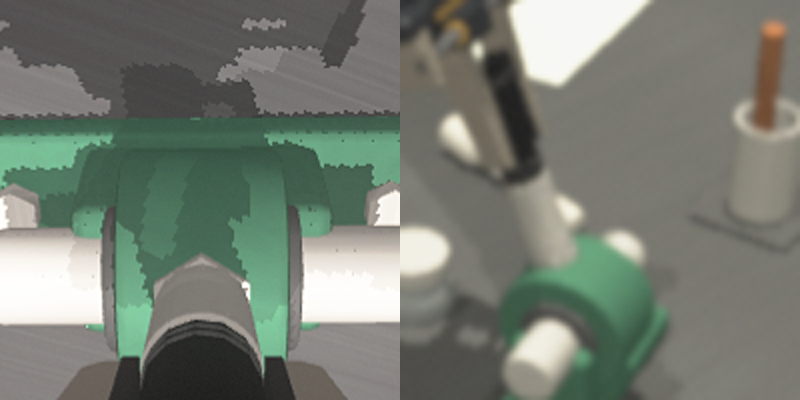

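View pics/f1s.png

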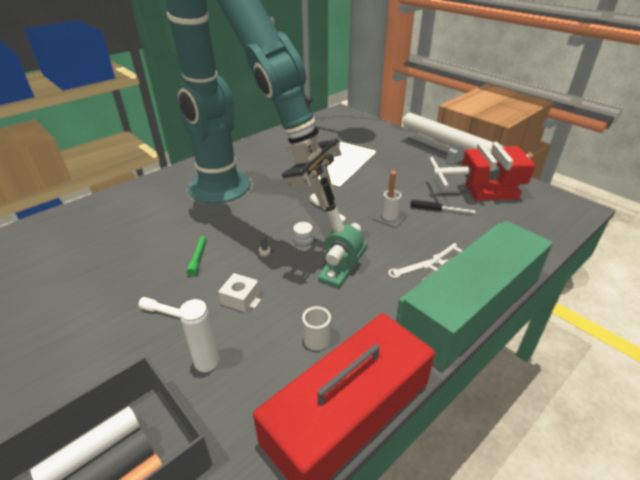

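View pics/f1t.png

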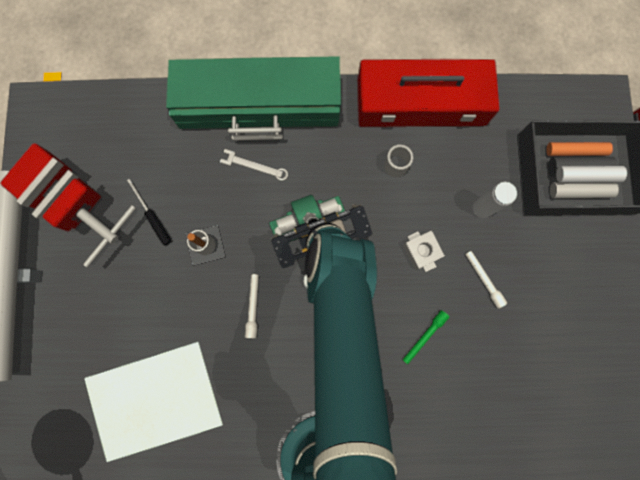

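Run:
```python
from rig import order,readout
order.finish_job(); s=readout.get_state();print(s["t"],s["force"],s["width"]*92)
```

```text
the job is handed in; nothing more can be done
the job is handed in; nothing more can be done
```

I pulled the dust cap off the nipple and stood it cap end down in the pot. Then I took the gun from its rest and pressed it along the nipple axis until it snapped. I kept pushing to the collar's stop and handed the job in at about 29 s, still gripping the gun and pushing.

**Last checks:**
- **Collar:** The gun met a firm stop, so I take the collar to be fully down; it isn't visible under the gun. The holding push is about 24 N along the nipple, against a spring of about 8 N.
- **Snap:** I felt it as a drop in push about 12 mm from the nipple's origin.
- **Alignment:** The tool axis was within 0.1° of the nipple axis I had estimated. The side force was about 5 N, and the grip stayed at 27 mm.
- **Scene:** The last pictures show the cap upright in the pot. The bystanders I could make out look where they were. I compared these by eye only.

**What disagreed or went over:**
- The stop came at a computed 4 mm from the nipple's origin instead of 6 mm. That is within the calibration error.
- The push briefly reached about 47 N along the gun before I eased it back to 24 N. It went through the gripped gun, not the gripper's body, and stayed well below the 120 N wrist limit.
- In the hand, the gun looked 1–2 mm off the jaw centre and possibly tilted by about 0.03 rad. It went onto the nipple with almost no side force.

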